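# Go / no-go check of a bored tail block

### The arm

A 6-joint arm with a two-finger parallel gripper is mounted at the origin on the work surface. World frame = base frame: x ahead of the robot, y to its left, z up, the work surface at z = 0. Lengths are in mm, angles in rad, forces in N, time in s.
With the tool pointing down it reaches from about 350 to 975 mm from the base axis. Payload 7.1 kg.
Tool frame: the origin (TCP) lies at the very end of the fingers, on their centre line; the grasp point (between the pads) lies 19 mm behind it (ctrl.grip_point_offset is the distance from the TCP to the grasp point, in mm); x points along the fingers, y is the direction in which the jaws open and shut, and the axes are right-handed (so a half turn about x gives the same grasp; the last joint's range is limited). The gripper opens to 88 mm and grips with 3 to 60 N. Pads are 20 mm wide; open, the fingers measure 115 mm over their backs; the gripper's body (75 mm by 178 mm) begins 61 mm behind the grasp point.
Start: joints at [1.324, 0.423, 1.63, -0, 1.089, -0.019], TCP at [141.116, 608.844, 222.675] pointing down, gripper open.
Joint ranges: [-3, 3], [-0.9, 2.11], [0.09, 2.58], [-1.31, 4.45], [0.11, 2.69], [-2.54, 2.54]. Speed limits (rad/s): [2.39, 2.39, 3.01, 3.14, 3.14, 3.14].

### API

Orientations are given as a rotation vector (axis times angle).
In Python, from workcell import ctrl, vision, workorder gives the robot as it stands.
- The arm moves only by the shell command python3 -m crank 'ROWS'. ROWS is JSON, a list of rows, each a list of 3 entries, a list of its own where there are three numbers: the shift along the tool's x, y, z in m, then the turn, a rotation vector about the tool's x, y, z in rad, then the finger opening in m, from 0 to 0.0878. In form: [[[dx, dy, dz], [wx, wy, wz], jaw], ...]. A call has exactly 8 rows; each row shifts and turns the commanded pose from where the row before left it, along the tool's axes as they then stand; what a row does not reach is not made up. A row lasts 1/12 s, in which the tool goes at most 41.7 mm and 7.16 degrees, less where a joint would pass 70% of its speed; a pose out of reach is approached as far as the arm can. A call with a gripper value outside its range is refused whole. The fingers move at their own pace and stop on an object; the grip force is fixed at half the most. Time passes only in rows, so rows that do not move let the fingers close, or fill a call up. It gives the time, the measured TCP pose, the force and the opening at its end, in the units of the state.
- ctrl.get_obs(): the state, without advancing time (a new reading comes with each control period).
- vision.get_image(name): name is "scene" or "top"; returns a dict with "img" (420x560x3 uint8, blue, green, red), "mtx" (3x3 intrinsics, pixels), "rvec" (rotation vector, rad) and "tvec" (3), from world to camera coordinates, as OpenCV has them. Camera axes: x right, y down, z forward; pixel columns grow to the right and rows downward; lengths in mm; the calibration is good to about 2 mm. A picture is of the moment at which its call begins. There is no depth.
- workorder.close_job(): hands the job in, once; it reports no verdict.
The state is a dict: "t": time; "qpos": joint angles; "qvel": joint speeds; "joint_torque": joint torques, N m; "ee_pos": TCP position; "orientation": TCP orientation; "ft_force": force on the tool from outside, world axes, zero at the start; "moment": the same for the moment, N m; "width": finger opening in mm.
Only numpy, scipy, OpenCV 4.12 (cv2) and the standard library are available. Lean on these libraries where they do the work, as an engineer would, in place of code of your own. Each camera call takes 0.05 s, during which the arm holds its last target.

### The job

Check the wide bore in the wooden tail block (not the block with the small pilot hole) with the larger of the two double plug gauges: first push its thinner (go) plug fully home into the bore until the gauge's bar meets the block, then draw it out and set its thicker (no-go) plug squarely on the mouth of the same bore, pressing it down for a moment to confirm that it does not enter. Then stand the gauge back upright anywhere on the cork mat and let go, and leave the smaller gauge alone.

Things in the scene. Friction and masses are not known exactly. Their poses are not given: they have to be found in the camera images.
- gauge_grip (a point): Larger gauge (0.3 kg): middle of its wooden grip, 36 (own x) x 18 (own y) x 45 mm high, on a dark bar 22 mm wide, 10 mm thick, underside 32.5 mm below this point. Two steel plugs reach 30 mm below the bar, feet 62.5 mm below this point: go, 40 mm along own +x, 24 mm thick, foot tapered to 16; no-go, 40 mm along own -x, 38 mm thick, flat foot, seen from above as a disc wider than the bar.
- block_bore (a point): Centre of the mouth of the bore to check, in the top of a fixed pale wooden block 60 x 60 mm, top 70 mm above the bench, on a 100 x 100 x 10 mm jig board. The bore is vertical, 32 mm wide, 45 mm deep; z up. The unused plug hangs clear beside the block. A like block with only a 10 mm hole is not to be checked.
- mat: Cork mat fixed on the bench, 260 mm (own x) x 320 mm (own y) x 4 mm thick, origin at the centre of its underside. Both gauges start standing upright on it.
- small_grip (a point): Smaller gauge, to be left alone: middle of its grip, 43 mm above its feet. Same shape, about 70 mm long and 58 mm high, plugs 14 and 20 mm thick.
Not all that is in view belongs to the job. Leave any pink look-alike of the part that bears gauge_grip alone. Leave any purple look-alike of the part that bears block_bore alone.

How it is judged (in metres and radians):
On the way, in this order (a step that is already met when the one before it is completed fails the run):
1. the go plug is fully home in the bore: the bar's underside within 5 mm of the block's top, the gauge upright within 10 degrees (x of block_bore in the frame of gauge_grip between 0.032 and 0.048 m and y of block_bore in the frame of gauge_grip between -0.008 and 0.008 m and z of block_bore in the frame of gauge_grip above -0.0375 m and angle between gauge_grip's own z axis and vertical below 0.18 rad), for 0.2 s.
2. the no-go plug rests on the mouth of the bore without entering: its axis within 12 mm of the bore's, its foot within 5 mm of the block's top, pressing with more than 1 N, upright within 10 degrees (x of block_bore in the frame of gauge_grip between -0.052 and -0.028 m and y of block_bore in the frame of gauge_grip between -0.012 and 0.012 m and z of block_bore in the frame of gauge_grip between -0.0675 and -0.0575 m and contact force between gauge and block above 1 N and angle between gauge_grip's own z axis and vertical below 0.18 rad), for 0.2 s.
At the end, for the whole second after the job is handed in: The larger gauge stands upright (within 10 degrees), at rest, its grip's centre over the cork mat and its plugs' feet down on the mat (grip's centre 58 to 75 mm above the mat's underside) (x of gauge_grip in the frame of mat between -0.13 and 0.13 m and y of gauge_grip in the frame of mat between -0.16 and 0.16 m and z of gauge_grip in the frame of mat between 0.058 and 0.075 m and angle between gauge_grip's own z axis and vertical below 0.18 rad and linear speed of gauge below 0.02 m/s); the robot touches nothing.
It fails at once if the smaller gauge is shifted by more than 30 mm or tipped (distance of small_grip from where it was at the start of the episode above 0.03 m or angle between small_grip's own z axis and vertical above 0.5 rad).
It also fails if it takes over 53 s, if anything falls off the work surface, if the arm or the gripper's body presses on something with over 40 N, if the wrist force passes 120 N, or if a joint passes its speed limit or range.

## Working session

There is one attempt and no reset: what is moved stays moved. The work goes in short steps, Python scripts to look and compute and a shell command to move; the robot and the scene stay as the last step left them, time stands still between calls to the robot, and variables do not carry over. Pictures are saved under pics/ and viewed, and the job is handed in when it is done.

```bash
mkdir -p pics; ls; python3 - <<'E'
from workcell import ctrl, vision, workorder
import cv2
print(ctrl.get_obs(), ctrl.grip_point_offset)
for n in("scene","top"):
    d=vision.get_image(n); cv2.imwrite(f"pics/{n}0.png",d["img"]); print(n,d["mtx"],d["rvec"],d["tvec"])
E
```

```text
pics
{'t': 0.0, 'qpos': array([ 1.32397835e+00,  4.23863106e-01,  1.63072407e+00,  3.28308861e-06,
        1.08859643e+00, -1.89724267e-02]), 'qvel': array([ 7.10379130e-04,  1.84722731e-04, -4.97147584e-06,  1.27734728e-03,
        3.63515784e-04,  9.17649651e-04]), 'joint_torque': array([ 2.34411436e-04, -5.44616747e+01, -2.73669094e+01,  6.44796831e-02,
        2.27504689e-02, -1.31217835e-04]), 'ee_pos': array([140.9898419 , 608.293413  , 221.87441956]), 'orientation': array([ 0.17764555,  1.56359764, -0.18012643]), 'ft_force': array([ 0.44643805, -0.39711389, -0.32318237]), 'moment': array([ 0.07838219, -0.02002504, -0.03559903]), 'width': 88.13506436962362} 18.700000000000003
scene [[382.08427624   0.         275.02371079]
 [  0.         382.08427624 213.07909882]
 [  0.           0.           1.        ]] [ 0.79058673  2.5521372  -1.11282702] [ 420.06554793  -75.12056593 1071.68668521]
top [[422.3387735    0.         278.27328375]
 [  0.         422.3387735  212.11573767]
 [  0.           0.           1.        ]] [ 2.12062431 -2.17623011  0.17764292] [ -87.49172457  451.43885396 1038.41379637]
```

View pics/scene0.png

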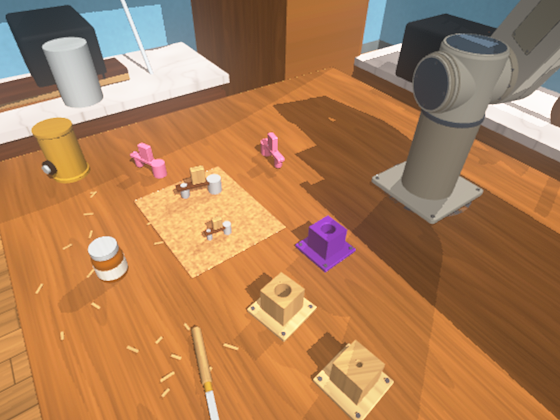

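View pics/top0.png

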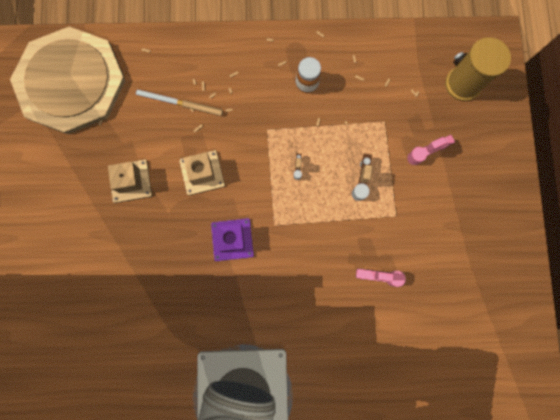

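The larger gauge is at top (365,177) and the smaller one at top (297,165). Among the blocks, the wide bore is at top (198,167), the pilot-hole block at (122,177), and the purple look-alike at (229,238). Pink look-alikes are at (432,150) and (381,278). I'll enlarge crops to confirm.

```bash
cat > h.py <<'E'
from workcell import ctrl, vision, workorder
import cv2, numpy as np
def ray(d,uv):
    R=cv2.Rodrigues(np.array(d["rvec"]))[0]; t=np.array(d["tvec"]).ravel()
    c=-R.T@t; p=np.linalg.inv(d["mtx"])@np.array([uv[0],uv[1],1.]); return c,R.T@p
def onz(d,uv,z):
    c,v=ray(d,uv); return c+v*(z-c[2])/v[2]
def proj(d,P):
    return cv2.projectPoints(np.array([P],float),np.array(d["rvec"]),np.array(d["tvec"]),d["mtx"],None)[0].ravel()
def tri(d1,u1,d2,u2):
    c1,v1=ray(d1,u1);c2,v2=ray(d2,u2)
    s=np.linalg.lstsq(np.c_[v1,-v2],c2-c1,rcond=None)[0]
    a=c1+v1*s[0];b=c2+v2*s[1]; return (a+b)/2,np.linalg.norm(a-b)
def crop(im,x0,y0,w,h,f): return cv2.resize(im[y0:y0+h,x0:x0+w],None,fx=f,fy=f,interpolation=cv2.INTER_CUBIC)
E
python3 - <<'E'
from h import *
s=vision.get_image("scene");t=vision.get_image("top")
for P in([0,0,0],[141,608,222],[300,0,0],[0,300,0],):print(P,proj(s,P),proj(t,P))
print("cams",ray(s,(0,0))[0],ray(t,(0,0))[0])
a=crop(t["img"],330,130,70,85,6);b=crop(t["img"],160,130,80,85,5)
cv2.imwrite("pics/c1.png",a);cv2.imwrite("pics/c2.png",b)
cv2.imwrite("pics/c3.png",crop(s["img"],165,155,80,90,6));cv2.imwrite("pics/c4.png",crop(s["img"],240,265,80,80,6))
E
```

```text
[0, 0, 0] [424.7880431  186.29665628] [242.68906119 395.72282433]
[141, 608, 222] [776.94695415 334.00938536] [-75.6993395  361.30231082]
[300, 0, 0] [345.09479444 228.83453258] [241.05020319 272.5164179 ]
[0, 300, 0] [528.18013096 253.13021218] [120.03024122 399.56305301]
cams [827.14646794 447.36156621 668.06202174] [ 287.01155242  -82.81340571 1095.6830572 ]
```

View pics/c1.png

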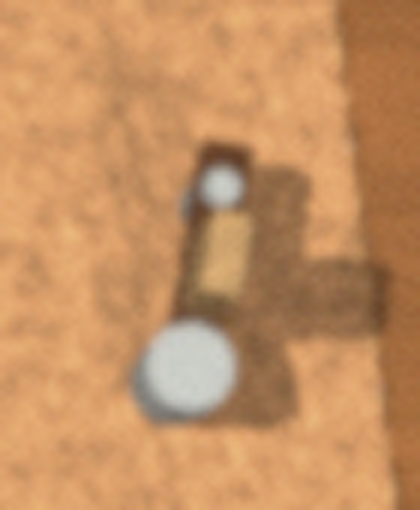

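View pics/c2.png

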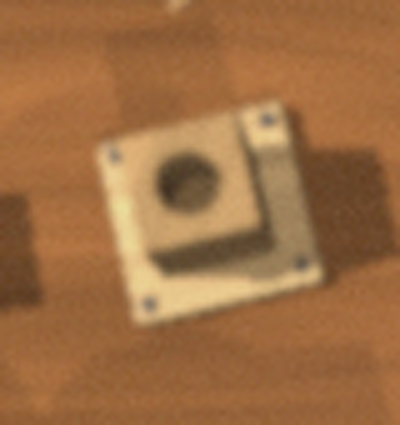

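View pics/c3.png

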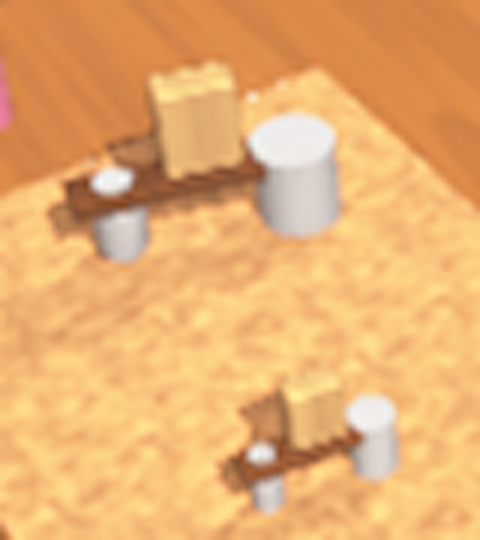

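View pics/c4.png

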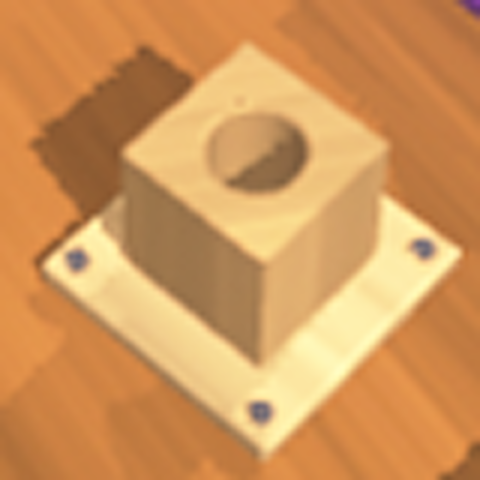

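The crops confirm it. The larger gauge has a thin disc at top (366.8,161) and a wide disc at (361.5,191). The pale block at top (197.6,166.6) / scene (283,290) has the wide bore. Now I'll measure them.

```bash
cat > m.py <<'E'
from h import *
def blobs(im,roi,lo,hi,amin=15,f=6):
    x0,y0,w,h=roi; c=crop(im,x0,y0,w,h,f); hsv=cv2.cvtColor(c,cv2.COLOR_BGR2HSV)
    m=cv2.inRange(hsv,np.array(lo),np.array(hi))
    out=[]
    for k in cv2.findContours(m,cv2.RETR_EXTERNAL,cv2.CHAIN_APPROX_NONE)[0]:
        A=cv2.contourArea(k)/f/f
        if A<amin: continue
        e=cv2.fitEllipse(k); M=cv2.moments(k)
        r=cv2.minAreaRect(k)
        g=lambda p:((p[0]+.5)/f-.5+x0,(p[1]+.5)/f-.5+y0)
        out.append((A,g((M['m10']/M['m00'],M['m01']/M['m00'])),np.array(e[1])/f,g(r[0]),np.array(r[1])/f,r[2],[g(p) for p in cv2.boxPoints(r)]))
    return out,m
E
python3 - <<'E'
from m import *
s=vision.get_image("scene");t=vision.get_image("top")
def show(d,roi,lo,hi,z,nm):
    o,m=blobs(d["img"],roi,lo,hi); cv2.imwrite(f"pics/{nm}.png",m)
    for b in o: print(nm,round(b[0]),np.round(b[1],1),np.round(b[2],1),"rect",np.round(b[3],1),np.round(b[4],1),np.round(onz(d,b[1],z),1))
show(t,(345,150,40,55),(70,0,140),(130,70,255),47,"steel_t")
show(s,(165,155,80,50),(0,0,185),(179,45,255),47,"steel_s")
show(t,(345,150,40,55),(12,90,130),(30,255,255),89,"grip_t")
show(t,(185,155,25,25),(0,0,0),(179,255,92),70,"bore_t")
for x in (190,198,206): print(t["img"][167,x],s["img"][290,x+85])
E
```

```text
steel_s 41 [185.4 193.8] [6.6 8.2] rect [185.3 194. ] [7.9 6.7] [ 586.7 -288.8   47. ]
steel_s 20 [183.2 184.7] [3.8 6.6] rect [183.2 184.7] [3.9 6.6] [ 575.9 -325.5   47. ]
steel_s 209 [214.4 183.1] [13.4 21.8] rect [214.6 183.4] [20.  14.1] [ 505.8 -286.5   47. ]
grip_t 2184 [364.5 177. ] [46.3 66.3] rect [364.5 177. ] [54.8 39.8] [ 522.4 -311.7   89. ]
bore_t 35 [195.4 165.1] [ 5.7 10.1] rect [195.6 164.9] [ 5.5 10. ] [567.4 104.9  70. ]
[ 95 140 175] [ 97 149 197]
[ 58  87 113] [ 95 148 195]
[109 164 210] [ 94 144 192]
```

```bash
python3 - <<'E'
from m import *
t=cv2.imread("pics/top0.png");hsv=cv2.cvtColor(t,cv2.COLOR_BGR2HSV)
print(hsv[167,182:212].tolist());print(hsv[165:180,367].tolist(), hsv[170:180,366].tolist())
print(hsv[176,355:385].tolist())
E
```

```text
[[19, 104, 231], [19, 104, 231], [19, 105, 230], [18, 108, 227], [16, 113, 219], [18, 122, 201], [17, 122, 201], [17, 118, 197], [17, 117, 176], [16, 114, 128], [16, 134, 80], [17, 120, 70], [15, 122, 73], [15, 143, 84], [17, 127, 94], [17, 117, 107], [16, 132, 108], [16, 112, 114], [17, 122, 109], [17, 119, 111], [16, 124, 119], [17, 121, 143], [17, 118, 180], [16, 122, 202], [17, 120, 208], [17, 120, 208], [16, 120, 209], [17, 121, 187], [16, 120, 149], [17, 121, 116]]
[[16, 108, 184], [17, 116, 208], [16, 116, 213], [17, 119, 205], [17, 116, 207], [17, 117, 205], [17, 120, 204], [16, 118, 209], [16, 118, 211], [17, 117, 215], [16, 119, 213], [17, 121, 209], [16, 116, 204], [16, 120, 179], [16, 121, 148]] [[17, 124, 204], [17, 120, 202], [17, 117, 211], [16, 119, 212], [17, 120, 213], [17, 120, 215], [17, 120, 213], [17, 122, 201], [16, 115, 179], [17, 118, 138]]
[[14, 129, 197], [14, 132, 197], [14, 133, 199], [14, 133, 191], [13, 132, 170], [15, 130, 135], [17, 119, 129], [15, 122, 144], [17, 117, 174], [17, 121, 204], [16, 120, 215], [17, 120, 213], [17, 121, 209], [16, 115, 210], [17, 120, 196], [15, 119, 175], [15, 128, 157], [14, 129, 148], [14, 127, 147], [14, 128, 145], [13, 127, 144], [14, 131, 140], [14, 131, 142], [15, 134, 148], [13, 128, 153], [13, 127, 155], [14, 127, 154], [14, 126, 152], [14, 123, 153], [14, 134, 152]]
```

```bash
python3 - <<'E'
from m import *
s=vision.get_image("scene");t=vision.get_image("top")
hsv=cv2.cvtColor(t["img"],cv2.COLOR_BGR2HSV);print(hsv[191,350:374].tolist());print(hsv[161,360:374].tolist())
def show(d,roi,lo,hi,z,nm):
    o,m=blobs(d["img"],roi,lo,hi); cv2.imwrite(f"pics/{nm}.png",m)
    for b in o: print(nm,round(b[0]),np.round(b[1],1),np.round(b[2],1),"rect",np.round(b[3],1),np.round(b[4],1),np.round(onz(d,b[1],z),1))
show(t,(345,150,40,55),(0,0,150),(179,60,255),47,"steel_t")
show(t,(360,163,16,20),(15,90,165),(30,125,255),89,"grip_t")
show(t,(188,157,20,20),(0,0,0),(179,255,140),70,"bore_t")
show(s,(270,278,28,24),(0,0,0),(179,255,168),70,"bore_s")
E
python3 - <<'E'
import cv2,numpy as np
a=[cv2.imread(f"pics/{n}.png") for n in("steel_t","grip_t","bore_t","bore_s")]
H=330;o=np.full((H,sum(i.shape[1]+10 for i in a),3),90,np.uint8);x=0
for i in a:o[:i.shape[0],x:x+i.shape[1]]=i;x+=i.shape[1]+10
cv2.imwrite("pics/masks.png",o)
E
```

```text
[[13, 128, 191], [13, 107, 174], [15, 68, 153], [15, 24, 147], [26, 11, 170], [41, 14, 197], [43, 9, 204], [41, 10, 206], [34, 10, 205], [38, 10, 204], [41, 10, 207], [34, 9, 208], [39, 9, 204], [38, 10, 208], [41, 10, 209], [50, 7, 205], [40, 4, 202], [33, 11, 201], [18, 20, 188], [12, 60, 166], [14, 110, 149], [14, 134, 145], [14, 135, 142], [13, 123, 147]]
[[14, 110, 172], [13, 87, 147], [10, 79, 122], [13, 44, 133], [16, 17, 168], [34, 9, 188], [38, 10, 200], [42, 6, 202], [30, 9, 197], [20, 17, 177], [12, 55, 149], [14, 110, 141], [14, 128, 147], [13, 133, 146]]
steel_t 185 [361.2 190.7] [15.  15.8] rect [361.3 190.7] [15.4 15.5] [ 496.8 -310.8   47. ]
steel_t 32 [366.7 160.8] [6.2 6.5] rect [366.8 160.8] [6.3 6.3] [ 574.7 -329.3   47. ]
grip_t 93 [367.3 171.8] [ 8.  15.6] rect [367.4 171.6] [ 7.7 14. ] [ 535.2 -319.3   89. ]
bore_t 112 [196.9 166.1] [11.6 12.4] rect [197. 166.] [11.5 12.5] [564.8 101.2  70. ]
bore_s 68 [285.4 292. ] [ 7.4 14.9] rect [285.  292.3] [ 7.4 14.5] [562.9 109.   70. ]
```

View pics/masks.png

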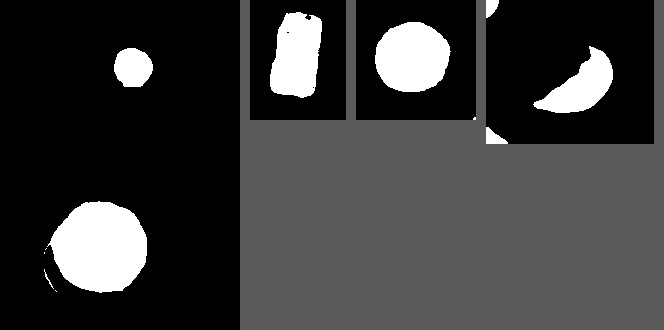

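```bash
python3 - <<'E'
from m import *
from scipy.spatial.transform import Rotation as Rn
s=vision.get_image("scene");t=vision.get_image("top")
print("nogo",tri(t,(361.2,190.7),s,(213.4,178.5)),"go",tri(t,(366.7,160.8),s,(183.6,185.2)))
print("bore",tri(t,(197,166.1),s,(282.7,290.2)),onz(s,(282.7,290.2),70),onz(t,(197,166.1),70))
# block top corners by eye in scene crop
C=[(248,45),(388,150),(262,262),(124,155)]
P=np.array([onz(s,((x+.5)/6-.5+240,(y+.5)/6-.5+265),70) for x,y in C]);print(P.round(1),P.mean(0).round(1))
o=ctrl.get_obs();print(Rn.from_rotvec(o["orientation"]).as_matrix().round(3))
E
```

```text
nogo (array([ 496.97319157, -311.15919918,   42.89006941]), np.float64(1.7102757386667065)) go (array([ 574.86101594, -329.70202299,   42.66403311]), np.float64(2.2517068553476127))
bore (array([564.6510021 , 101.56351545,  68.53626392]), np.float64(1.2984136311487042)) [564.84235839 102.87776995  70.        ] [564.73960423 100.86677737  70.        ]
[[542.6  65.6  70. ]
 [530.2 124.8  70. ]
 [587.1 135.8  70. ]
 [600.2  79.4  70. ]] [565.  101.4  70. ]
[[-0.     0.226  0.974]
 [-0.     0.974 -0.226]
 [-1.    -0.    -0.   ]]
```

```bash
R='[[0,-0.0235,0.031],[0,0,0],0.0878]'
python3 -m crank '[[[0,-0.0235,0.031],[0,0,0],0.0878],[[0,-0.0235,0.031],[0,0,0],0.0878],[[0,-0.0235,0.031],[0,0,0],0.0878],[[0,-0.0235,0.031],[0,0,0],0.0878],[[0,-0.0235,0.031],[0,0,0],0.0878],[[0,-0.0235,0.031],[0,0,0],0.0878],[[0,-0.0235,0.031],[0,0,0],0.0878],[[0,-0.0235,0.031],[0,0,0],0.0878]]'
python3 -m crank '[[[0,-0.0235,0.031],[0,0,0],0.0878],[[0,-0.0235,0.031],[0,0,0],0.0878],[[0,-0.0235,0.031],[0,0,0],0.0878],[[0,-0.0235,0.031],[0,0,0],0.0878],[[0,-0.0235,0.031],[0,0,0],0.0878],[[0,-0.0235,0.031],[0,0,0],0.0878],[[0,-0.0235,0.031],[0,0,0],0.0878],[[0,-0.0235,0.031],[0,0,0],0.0878]]'
```

```text
t: 1.17
ee_pos: [341.2, 368.2, 223.0]
orientation: [0.179, 1.563, -0.178]
ft_force: [0.7, 0.1, 1.2]
width: 87.8
t: 1.83
ee_pos: [540.5, 128.8, 222.9]
orientation: [0.179, 1.563, -0.179]
ft_force: [0.5, 1.3, 0.3]
width: 87.7
```

```bash

python3 -m crank '[[[0,-0.0274,0.0061],[0,0,0],0.0878],[[0,-0.0274,0.0061],[0,0,0],0.0878],[[0,-0.0274,0.0061],[0,0,0],0.0878],[[0,-0.0274,0.0061],[0,0,0],0.0878],[[0,-0.0274,0.0061],[0,0,0],0.0878],[[0,-0.0274,0.0061],[0,0,0],0.0878],[[0,-0.0274,0.0061],[0,0,0],0.0878],[[0,-0.0274,0.0061],[0,0,0],0.0878]]'
python3 -m crank '[[[0.008,-0.0274,0.0061],[0,0,0],0.0878],[[0.008,-0.0274,0.0061],[0,0,0],0.0878],[[0.008,-0.0274,0.0061],[0,0,0],0.0878],[[0.008,-0.0274,0.0061],[0,0,0],0.0878],[[0.008,-0.0274,0.0061],[0,0,0],0.0878],[[0.008,-0.0274,0.0061],[0,0,0],0.0878],[[0.008,-0.0274,0.0061],[0,0,0],0.0878],[[0.008,-0.0274,0.0061],[0,0,0],0.0878]]'
python3 -m crank '[[[0,0,0],[0,0,0],0.0878],[[0,0,0],[0,0,0],0.0878],[[0,0,0],[0,0,0],0.0878],[[0,0,0],[0,0,0],0.0878],[[0,0,0],[0,0,0],0.0878],[[0,0,0],[0,0,0],0.0878],[[0,0,0],[0,0,0],0.0878],[[0,0,0],[0,0,0],0.0878]]'
python3 - <<'E'
from h import *
from scipy.spatial.transform import Rotation as Rn
o=ctrl.get_obs();R=Rn.from_rotvec(o["orientation"]).as_matrix()
print((R.T@(np.array([536,-320.6,50])-o["ee_pos"])).round(1),o["qpos"].round(2),R.round(3).tolist())
t=vision.get_image("top");cv2.imwrite("pics/c5.png",crop(t["img"],320,110,100,100,5))
s=vision.get_image("scene");cv2.imwrite("pics/c6.png",crop(s["img"],140,110,120,100,5))
E
```

```text
t: 2.5
ee_pos: [537.3, -95.4, 222.9]
orientation: [0.179, 1.563, -0.179]
ft_force: [0.2, -0.0, 0.8]
width: 88.0
t: 3.17
ee_pos: [535.3, -320.0, 158.4]
orientation: [0.179, 1.563, -0.179]
ft_force: [0.7, 0.2, -0.1]
width: 87.9
t: 3.83
ee_pos: [535.7, -318.1, 159.0]
orientation: [0.178, 1.563, -0.178]
ft_force: [-1.2, 0.2, 0.2]
width: 87.8
[109.   -2.3   0.8] [-0.56  0.5   1.68 -0.    0.97 -1.9 ] [[0.0, 0.225, 0.974], [-0.0, 0.974, -0.225], [-1.0, -0.0, 0.0]]
```

View pics/c6.png

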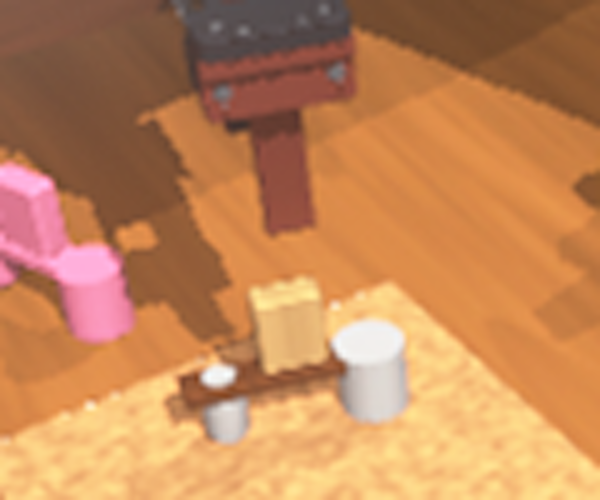

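View pics/c5.png

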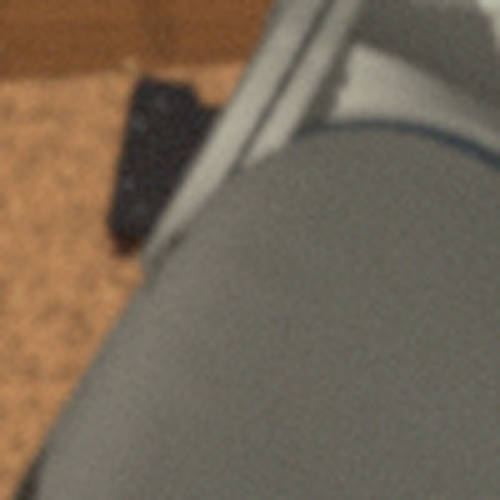

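The scene crop shows the finger directly above the grip at (290,325), with clear space around it. I'll descend and close.

```bash

python3 -m crank '[[[0.0135,-0.0003,0.0001],[0,0,0],0.0878],[[0.0135,-0.0003,0.0001],[0,0,0],0.0878],[[0.0135,-0.0003,0.0001],[0,0,0],0.0878],[[0.0135,-0.0003,0.0001],[0,0,0],0.0878],[[0.0135,-0.0003,0.0001],[0,0,0],0.0878],[[0.0135,-0.0002,0.0001],[0,0,0],0.0878],[[0.0135,0,0],[0,0,0],0.0878],[[0.0135,0,0],[0,0,0],0.0878]]'
python3 -m crank '[[[0,0,0],[0,0,0],0.05],[[0,0,0],[0,0,0],0.04],[[0,0,0],[0,0,0],0.03],[[0,0,0],[0,0,0],0.02],[[0,0,0],[0,0,0],0.01],[[0,0,0],[0,0,0],0.005],[[0,0,0],[0,0,0],0.005],[[0,0,0],[0,0,0],0.005]]'
python3 -m crank '[[[0,0,0],[0,0,0],0.005],[[0,0,0],[0,0,0],0.005],[[0,0,0],[0,0,0],0.005],[[0,0,0],[0,0,0],0.005],[[0,0,0],[0,0,0],0.005],[[0,0,0],[0,0,0],0.005],[[0,0,0],[0,0,0],0.005],[[0,0,0],[0,0,0],0.005]]'
python3 - <<'E'
from h import *
s=vision.get_image("scene");cv2.imwrite("pics/c7.png",crop(s["img"],140,110,120,100,5))
E
```

```text
t: 4.6
ee_pos: [535.5, -320.3, 49.0]
orientation: [0.179, 1.564, -0.179]
ft_force: [-0.0, 0.3, 0.3]
width: 88.1
t: 5.27
ee_pos: [535.8, -320.5, 51.1]
orientation: [0.179, 1.563, -0.179]
ft_force: [-0.2, -0.2, 0.1]
width: 38.0
t: 5.93
ee_pos: [535.7, -320.4, 50.7]
orientation: [0.179, 1.563, -0.179]
ft_force: [-0.6, 0.2, 0.2]
width: 17.9
```

View pics/c7.png

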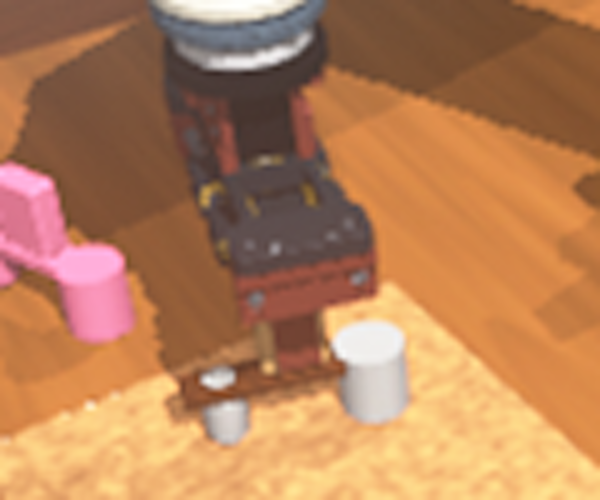

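The picture shows the fingers on the grip at (295,340), and the width reads 17.9 mm, so it's gripped. Lifting and carrying to the bore.

```bash

python3 -m crank '[[[-0.005,0,0],[0,0,0],0.005],[[-0.015,0,0],[0,0,0],0.005],[[-0.016,0,0],[0,0,0],0.005],[[-0.016,0,0],[0,0,0],0.005],[[-0.016,0,0],[0,0,0],0.005],[[-0.016,0,0],[0,0,0],0.005],[[-0.016,0,0],[0,0,0],0.005],[[-0.014,0,0],[0,0,0],0.005]]'
python3 -m crank '[[[0,0.0261,-0.0067],[0,0,0],0.005],[[0,0.0261,-0.0067],[0,0,0],0.005],[[0,0.0261,-0.0067],[0,0,0],0.005],[[0,0.0261,-0.0067],[0,0,0],0.005],[[0,0.0261,-0.0067],[0,0,0],0.005],[[0,0.0261,-0.0067],[0,0,0],0.005],[[0,0.0261,-0.0067],[0,0,0],0.005],[[0,0.0261,-0.0067],[0,0,0],0.005]]'
python3 -m crank '[[[0,0.0261,-0.0067],[0,0,0],0.005],[[0,0.0261,-0.0067],[0,0,0],0.005],[[0,0.0261,-0.0067],[0,0,0],0.005],[[0,0.0261,-0.0067],[0,0,0],0.005],[[0,0.0261,-0.0067],[0,0,0],0.005],[[0,0.0261,-0.0067],[0,0,0],0.005],[[0,0.0261,-0.0067],[0,0,0],0.005],[[0,0.0261,-0.0067],[0,0,0],0.005]]'
python3 -m crank '[[[0,0,0],[0,0,0],0.005],[[0,0,0],[0,0,0],0.005],[[0,0,0],[0,0,0],0.005],[[0,0,0],[0,0,0],0.005],[[0,0,0],[0,0,0],0.005],[[0,0,0],[0,0,0],0.005],[[0,0,0],[0,0,0],0.005],[[0,0,0],[0,0,0],0.005]]'
python3 - <<'E'
from h import *
from scipy.spatial.transform import Rotation as Rn
o=ctrl.get_obs();R=Rn.from_rotvec(o["orientation"]).as_matrix()
print((R.T@(np.array([525.8,110.5,120])-o["ee_pos"])).round(1),R.round(3).tolist(),o["qpos"].round(2))
s=vision.get_image("scene");cv2.imwrite("pics/c8.png",crop(s["img"],210,210,140,130,5))
t=vision.get_image("top");cv2.imwrite("pics/c9.png",crop(t["img"],140,120,130,110,5))
for P in([564.8,101.5,120],):print(proj(s,P))
E
```

```text
t: 6.65
ee_pos: [535.5, -320.1, 165.7]
orientation: [0.179, 1.564, -0.179]
ft_force: [-0.5, 0.3, -3.5]
width: 18.1
t: 7.32
ee_pos: [530.0, -103.5, 164.7]
orientation: [0.179, 1.564, -0.179]
ft_force: [-0.1, 0.3, -2.4]
width: 17.8
t: 7.98
ee_pos: [525.0, 112.0, 164.8]
orientation: [0.179, 1.564, -0.179]
ft_force: [-0.2, 0.1, -3.4]
width: 18.2
t: 8.65
ee_pos: [525.6, 110.2, 164.7]
orientation: [0.179, 1.563, -0.179]
ft_force: [-0.5, 0.2, -1.5]
width: 17.9
[44.7  0.3  0.1] [[0.0, 0.227, 0.974], [0.0, 0.974, -0.227], [-1.0, 0.0, 0.0]] [ 0.18  0.37  1.87  0.    0.9  -1.16]
[282.90281412 273.1322025 ]
```

View pics/c8.png

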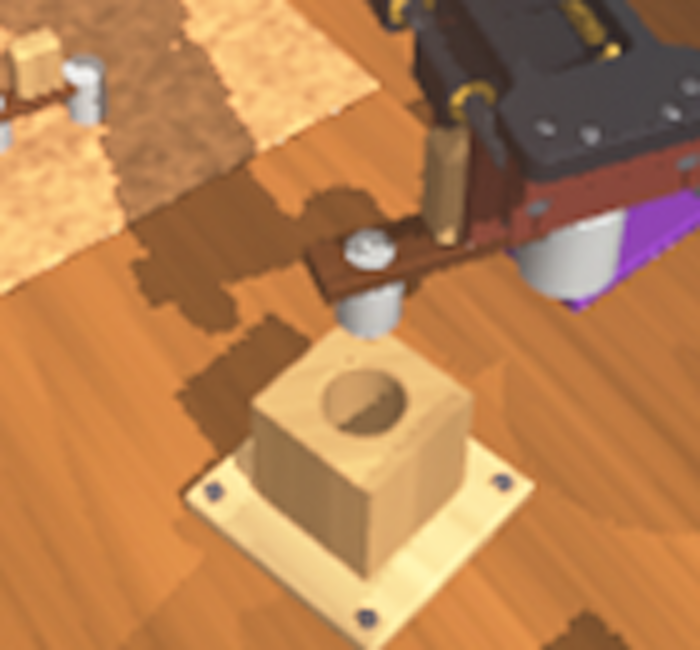

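View pics/c9.png

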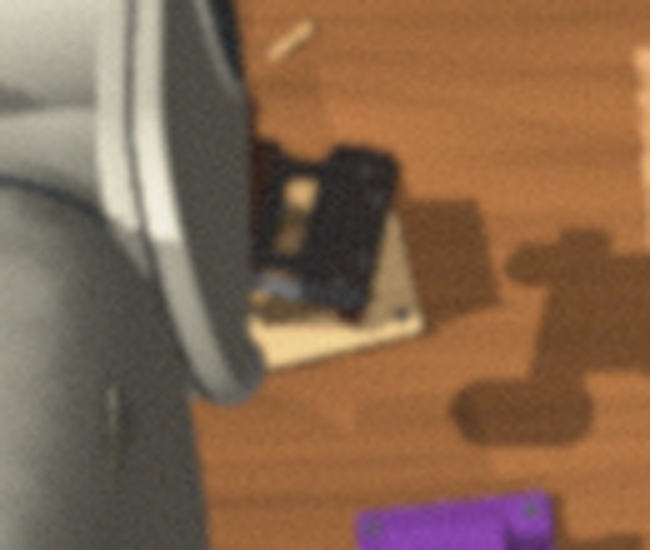

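The go plug hangs above the bore: its top disc is at scene ≈(283.8,259.8) and the bore is at (282.9,290).

```bash
python3 - <<'E'
from h import *
s=vision.get_image("scene")
print(onz(s,(283.8,259.8),158.5),onz(s,(283.2,289.9),70))
E
python3 -m crank '[[[0.01,0,0],[0,0,0],0.005],[[0.01,0,0],[0,0,0],0.005],[[0.01,0,0],[0,0,0],0.005],[[0.01,0,0],[0,0,0],0.005],[[0.005,0,0],[0,0,0],0.005],[[0.0,0,0],[0,0,0],0.005],[[0,0,0],[0,0,0],0.005],[[0,0,0],[0,0,0],0.005]]'
python3 - <<'E'
from h import *
s=vision.get_image("scene");cv2.imwrite("pics/c10.png",crop(s["img"],210,210,140,130,5))
E
```

```text
[564.99615048 102.93233209 158.5       ] [563.65970732 102.85154513  70.        ]
t: 9.47
ee_pos: [525.8, 110.7, 119.8]
orientation: [0.179, 1.563, -0.179]
ft_force: [0.5, 0.4, -2.5]
width: 17.8
```

View pics/c10.png

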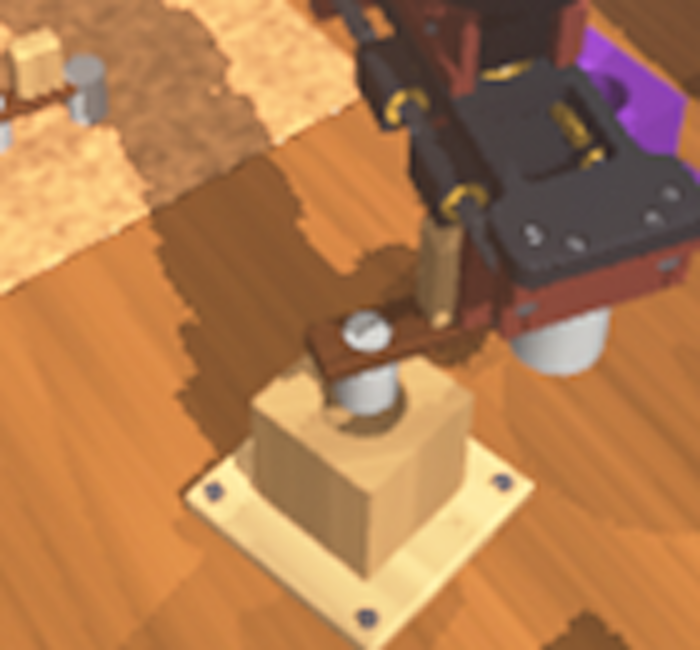

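The plug is lined up in the bore mouth (crop (367,400)). Inserting.

```bash
python3 -m crank '[[[0.004,0,0],[0,0,0],0.005],[[0.004,0,0],[0,0,0],0.005],[[0.004,0,0],[0,0,0],0.005],[[0.004,0,0],[0,0,0],0.005],[[0.004,0,0],[0,0,0],0.005],[[0.004,0,0],[0,0,0],0.005],[[0.003,0,0],[0,0,0],0.005],[[0,0,0],[0,0,0],0.005]]'
python3 -m crank '[[[0.002,0,0],[0,0,0],0.005],[[0.002,0,0],[0,0,0],0.005],[[0.001,0,0],[0,0,0],0.005],[[0,0,0],[0,0,0],0.005],[[0,0,0],[0,0,0],0.005],[[0,0,0],[0,0,0],0.005],[[0,0,0],[0,0,0],0.005],[[0,0,0],[0,0,0],0.005]]'
```

```text
t: 10.18
ee_pos: [525.0, 110.6, 91.9]
orientation: [0.179, 1.565, -0.179]
ft_force: [0.1, 0.4, -2.6]
width: 17.7
t: 10.85
ee_pos: [525.6, 110.7, 87.8]
orientation: [0.179, 1.563, -0.179]
ft_force: [0.2, 0.3, -1.9]
width: 17.7
```

```bash

python3 -m crank '[[[0.0005,0,0],[0,0,0],0.005],[[0.0005,0,0],[0,0,0],0.005],[[0.0005,0,0],[0,0,0],0.005],[[0.0005,0,0],[0,0,0],0.005],[[0,0,0],[0,0,0],0.005],[[0,0,0],[0,0,0],0.005],[[0,0,0],[0,0,0],0.005],[[0,0,0],[0,0,0],0.005]]'
python3 - <<'E'
from h import *
s=vision.get_image("scene");cv2.imwrite("pics/c11.png",crop(s["img"],210,210,140,130,5))
E
```

```text
t: 11.52
ee_pos: [525.6, 110.7, 86.6]
orientation: [0.179, 1.563, -0.179]
ft_force: [-3.4, 0.0, 8.4]
width: 18.0
```

View pics/c11.png

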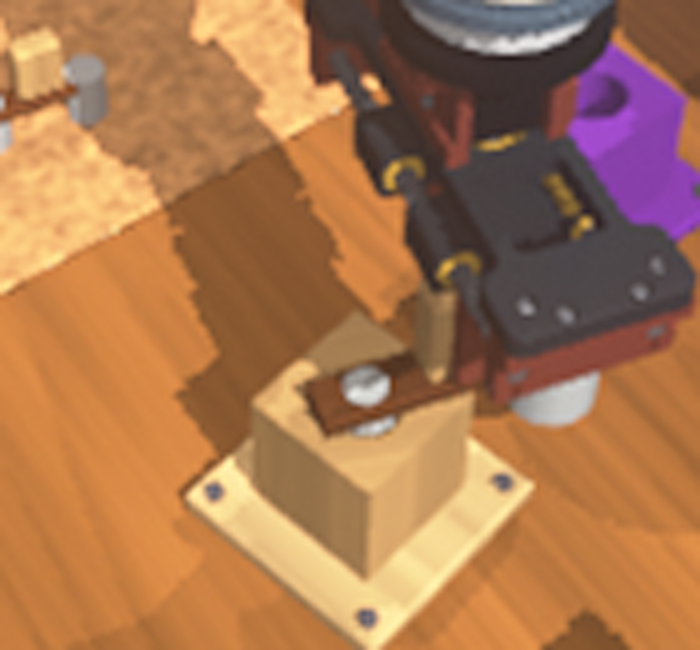

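The bar is home: TCP z is 86.6 against an expected 86.5, and contact force is about 10 N. Drawing out and shifting the no-go over the bore.

```bash

python3 -m crank '[[[-0.005,0,0],[0,0,0],0.005],[[-0.008,0,0],[0,0,0],0.005],[[-0.01,0,0],[0,0,0],0.005],[[-0.01,0,0],[0,0,0],0.005],[[-0.01,0,0],[0,0,0],0.005],[[-0.01,0,0],[0,0,0],0.005],[[-0.01,0,0],[0,0,0],0.005],[[-0.01,0,0],[0,0,0],0.005]]'
python3 -m crank '[[[0,0,0.01],[0,0,0],0.005],[[0,0,0.012],[0,0,0],0.005],[[0,0,0.012],[0,0,0],0.005],[[0,0,0.012],[0,0,0],0.005],[[0,0,0.012],[0,0,0],0.005],[[0,0,0.012],[0,0,0],0.005],[[0,0,0.01],[0,0,0],0.005],[[0,0,0],[0,0,0],0.005]]'
python3 -m crank '[[[0.01,0,0],[0,0,0],0.005],[[0.01,0,0],[0,0,0],0.005],[[0.008,0,0],[0,0,0],0.005],[[0.005,0,0],[0,0,0],0.005],[[0,0,0],[0,0,0],0.005],[[0,0,0],[0,0,0],0.005],[[0,0,0],[0,0,0],0.005],[[0,0,0],[0,0,0],0.005]]'
python3 - <<'E'
from h import *
s=vision.get_image("scene");cv2.imwrite("pics/c12.png",crop(s["img"],210,210,140,130,5))
E
```

```text
t: 12.23
ee_pos: [525.6, 110.7, 159.9]
orientation: [0.179, 1.563, -0.179]
ft_force: [-0.2, 0.3, -2.7]
width: 17.6
t: 12.9
ee_pos: [605.9, 92.0, 158.2]
orientation: [0.179, 1.562, -0.179]
ft_force: [0.3, -0.4, -2.1]
width: 17.9
t: 13.57
ee_pos: [603.8, 92.7, 126.2]
orientation: [0.179, 1.563, -0.179]
ft_force: [0.5, -0.1, -2.1]
width: 17.9
```

View pics/c12.png

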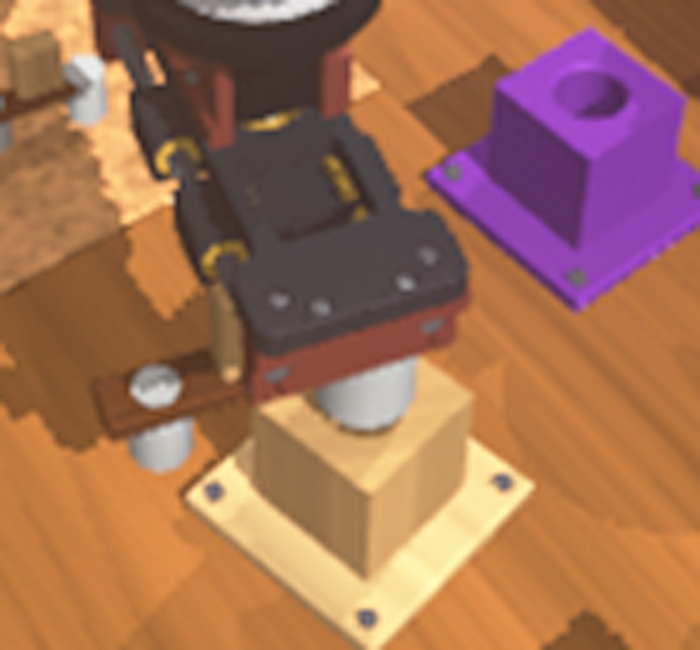

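The no-go plug is just above the mouth, centred at crop (367,400). Lowering gently and pressing.

```bash

python3 -m crank '[[[0.003,0,0],[0,0,0],0.005],[[0.003,0,0],[0,0,0],0.005],[[0.002,0,0],[0,0,0],0.005],[[0.0005,0,0],[0,0,0],0.005],[[0.0005,0,0],[0,0,0],0.005],[[0.0005,0,0],[0,0,0],0.005],[[0.0005,0,0],[0,0,0],0.005],[[0,0,0],[0,0,0],0.005]]'
python3 -m crank '[[[0.0005,0,0],[0,0,0],0.005],[[0.0003,0,0],[0,0,0],0.005],[[0.0,0,0],[0,0,0],0.005],[[0,0,0],[0,0,0],0.005],[[0,0,0],[0,0,0],0.005],[[0,0,0],[0,0,0],0.005],[[0,0,0],[0,0,0],0.005],[[0,0,0],[0,0,0],0.005]]'
```

```text
t: 14.28
ee_pos: [603.3, 92.5, 116.4]
orientation: [0.179, 1.564, -0.179]
ft_force: [-2.8, -1.1, 5.3]
width: 17.6
t: 14.95
ee_pos: [603.7, 92.4, 116.2]
orientation: [0.179, 1.563, -0.179]
ft_force: [-3.3, -2.2, 9.4]
width: 17.9
```

```bash

python3 -m crank '[[[0.0003,0,0],[0,0,0],0.005],[[0,0,0],[0,0,0],0.005],[[0.0,0,0],[0,0,0],0.005],[[0,0,0],[0,0,0],0.005],[[0,0,0],[0,0,0],0.005],[[0,0,0],[0,0,0],0.005],[[0,0,0],[0,0,0],0.005],[[0,0,0],[0,0,0],0.005]]'
python3 - <<'E'
from h import *
s=vision.get_image("scene");cv2.imwrite("pics/c13.png",crop(s["img"],210,210,140,130,5))
E
```

```text
t: 15.62
ee_pos: [604.0, 92.4, 116.2]
orientation: [0.179, 1.562, -0.179]
ft_force: [-2.6, -1.6, 9.9]
width: 18.1
```

View pics/c13.png

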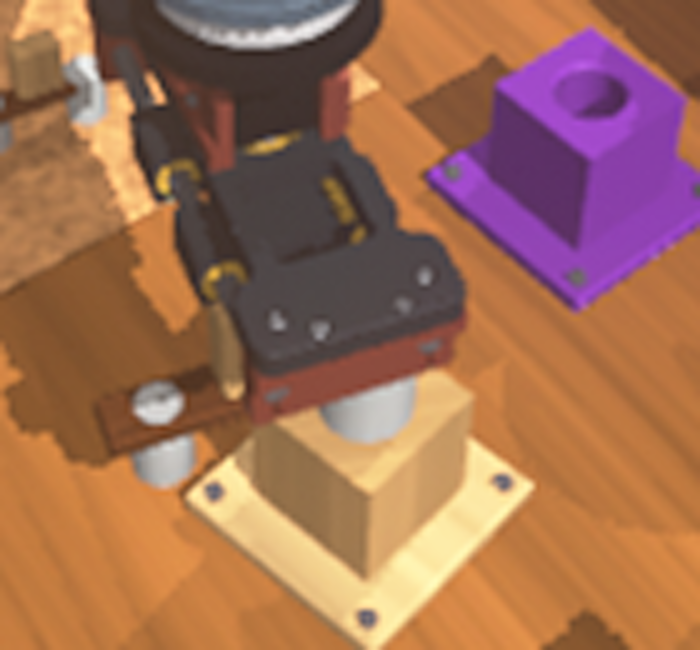

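The no-go plug rests flat on the mouth and hasn't entered, pressed at about 12 N. Returning to the original spot on the mat.

```bash

python3 -m crank '[[[-0.004,0,0],[0,0,0],0.005],[[-0.007,0,0],[0,0,0],0.005],[[-0.007,0,0],[0,0,0],0.005],[[-0.007,0,0],[0,0,0],0.005],[[-0.007,0,0],[0,0,0],0.005],[[-0.007,0,0],[0,0,0],0.005],[[-0.007,0,0],[0,0,0],0.005],[[-0.004,0,0],[0,0,0],0.005]]'
python3 -m crank '[[[0,-0.0261,0.0017],[0,0,0],0.005],[[0,-0.0261,0.0017],[0,0,0],0.005],[[0,-0.0261,0.0017],[0,0,0],0.005],[[0,-0.0261,0.0017],[0,0,0],0.005],[[0,-0.0261,0.0017],[0,0,0],0.005],[[0,-0.0261,0.0017],[0,0,0],0.005],[[0,-0.0261,0.0017],[0,0,0],0.005],[[0,-0.0261,0.0017],[0,0,0],0.005]]'
python3 -m crank '[[[0,-0.0261,0.0017],[0,0,0],0.005],[[0,-0.0261,0.0017],[0,0,0],0.005],[[0,-0.0261,0.0017],[0,0,0],0.005],[[0,-0.0261,0.0017],[0,0,0],0.005],[[0,-0.0261,0.0017],[0,0,0],0.005],[[0,-0.0261,0.0017],[0,0,0],0.005],[[0,-0.0261,0.0017],[0,0,0],0.005],[[0,-0.0261,0.0017],[0,0,0],0.005]]'
python3 -m crank '[[[0.01,0,0],[0,0,0],0.005],[[0.014,0,0],[0,0,0],0.005],[[0.014,0,0],[0,0,0],0.005],[[0.014,0,0],[0,0,0],0.005],[[0.014,0,0],[0,0,0],0.005],[[0.014,0,0],[0,0,0],0.005],[[0.014,0,0],[0,0,0],0.005],[[0.006,0,0],[0,0,0],0.005]]'
python3 -m crank '[[[0,0,0],[0,0,0],0.005],[[0,0,0],[0,0,0],0.005],[[0,0,0],[0,0,0],0.005],[[0,0,0],[0,0,0],0.005],[[0,0,0],[0,0,0],0.005],[[0,0,0],[0,0,0],0.005],[[0,0,0],[0,0,0],0.005],[[0,0,0],[0,0,0],0.005]]'
```

```text
t: 16.33
ee_pos: [603.9, 92.7, 165.8]
orientation: [0.179, 1.562, -0.179]
ft_force: [0.5, 0.7, -2.2]
width: 17.7
t: 17.0
ee_pos: [569.2, -115.1, 164.8]
orientation: [0.179, 1.563, -0.179]
ft_force: [0.5, -0.4, -2.5]
width: 18.0
t: 17.67
ee_pos: [535.3, -321.6, 164.8]
orientation: [0.179, 1.563, -0.179]
ft_force: [0.8, -0.3, -2.8]
width: 17.8
t: 18.33
ee_pos: [534.8, -319.5, 62.4]
orientation: [0.18, 1.566, -0.178]
ft_force: [-0.2, 0.7, -2.7]
width: 17.6
t: 19.0
ee_pos: [535.8, -320.5, 64.9]
orientation: [0.179, 1.563, -0.179]
ft_force: [-0.4, -0.3, -1.8]
width: 17.9
```

```bash

python3 -m crank '[[[0.004,0,0],[0,0,0],0.005],[[0.004,0,0],[0,0,0],0.005],[[0.003,0,0],[0,0,0],0.005],[[0.001,0,0],[0,0,0],0.005],[[0.0005,0,0],[0,0,0],0.005],[[0.0005,0,0],[0,0,0],0.005],[[0.0005,0,0],[0,0,0],0.005],[[0,0,0],[0,0,0],0.005]]'
python3 -m crank '[[[0.0004,0,0],[0,0,0],0.005],[[0.0003,0,0],[0,0,0],0.005],[[0,0,0],[0,0,0],0.005],[[0,0,0],[0,0,0],0.005],[[0,0,0],[0,0,0],0.005],[[0,0,0],[0,0,0],0.005],[[0,0,0],[0,0,0],0.005],[[0,0,0],[0,0,0],0.005]]'
```

```text
t: 19.67
ee_pos: [535.7, -320.4, 51.1]
orientation: [0.179, 1.563, -0.179]
ft_force: [0.0, -0.3, -3.0]
width: 17.8
t: 20.33
ee_pos: [535.7, -320.4, 50.9]
orientation: [0.179, 1.563, -0.179]
ft_force: [-3.0, 0.9, 6.4]
width: 18.0
```

Feet are down (+9 N). Releasing, opening fully, then rising.

```bash

python3 -m crank '[[[-0.0003,0,0],[0,0,0],0.02],[[0,0,0],[0,0,0],0.025],[[0,0,0],[0,0,0],0.03],[[0,0,0],[0,0,0],0.04],[[0,0,0],[0,0,0],0.05],[[0,0,0],[0,0,0],0.06],[[0,0,0],[0,0,0],0.07],[[0,0,0],[0,0,0],0.08]]'
python3 -m crank '[[[0,0,0],[0,0,0],0.08],[[0,0,0],[0,0,0],0.08],[[-0.005,0,0],[0,0,0],0.08],[[-0.015,0,0],[0,0,0],0.08],[[-0.02,0,0],[0,0,0],0.08],[[-0.02,0,0],[0,0,0],0.08],[[-0.02,0,0],[0,0,0],0.08],[[-0.02,0,0],[0,0,0],0.08]]'
python3 -m crank '[[[-0.02,0,0],[0,0,0],0.08],[[-0.02,0,0],[0,0,0],0.08],[[-0.02,0,0],[0,0,0],0.08],[[0,0.03,0],[0,0,0],0.08],[[0,0.03,0],[0,0,0],0.08],[[0,0.03,0],[0,0,0],0.08],[[0,0.03,0],[0,0,0],0.08],[[0,0.03,0],[0,0,0],0.08]]'
python3 -m crank '[[[0,0.03,0],[0,0,0],0.08],[[0,0.03,0],[0,0,0],0.08],[[0,0.03,0],[0,0,0],0.08],[[0,0.03,0],[0,0,0],0.08],[[0,0.03,0],[0,0,0],0.08],[[0,0.03,0],[0,0,0],0.08],[[0,0,0],[0,0,0],0.08],[[0,0,0],[0,0,0],0.08]]'
python3 - <<'E'
from m import *
s=vision.get_image("scene");t=vision.get_image("top")
o,_=blobs(t["img"],(345,150,40,55),(0,0,150),(179,60,255))
for b in o: print(round(b[0]),np.round(b[1],1),np.round(b[2],1),onz(t,b[1],44.5).round(1))
cv2.imwrite("pics/c14.png",crop(s["img"],130,130,170,140,4));cv2.imwrite("pics/c15.png",crop(t["img"],255,110,150,120,4))
E
```

```text
t: 21.0
ee_pos: [535.7, -320.3, 50.6]
orientation: [0.179, 1.563, -0.179]
ft_force: [-0.4, -0.4, 0.6]
width: 60.0
t: 21.67
ee_pos: [535.6, -320.3, 152.0]
orientation: [0.179, 1.563, -0.179]
ft_force: [-0.2, -0.1, 0.2]
width: 80.2
t: 22.33
ee_pos: [569.6, -173.0, 211.3]
orientation: [0.179, 1.563, -0.179]
ft_force: [-0.2, -0.2, -0.4]
width: 79.9
t: 23.0
ee_pos: [610.3, 2.4, 211.0]
orientation: [0.176, 1.563, -0.177]
ft_force: [-0.2, -0.1, -0.3]
width: 79.9
173 [361.  190.9] [14.2 15.6] [ 496.8 -310.8   44.5]
```

View pics/c14.png

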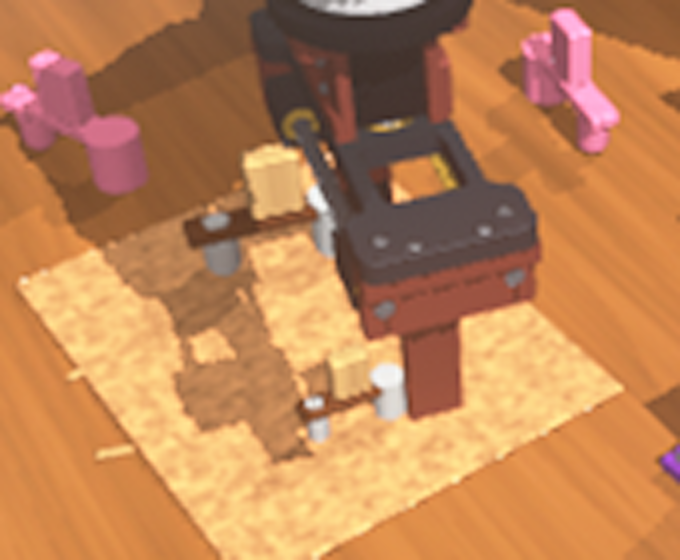

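View pics/c15.png

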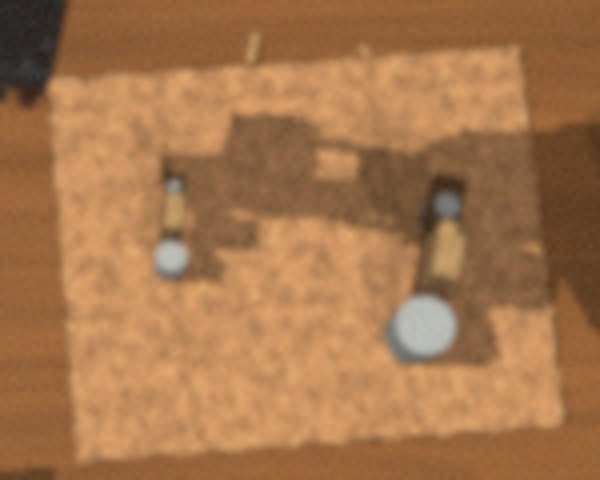

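The larger gauge stands upright on the mat with its no-go disc at top (361,190.9), the same spot as at the start. The smaller gauge at top (298,165) hasn't moved, and the arm is clear at z 211. Handing in.

```bash
python3 -c "
from workcell import workorder
print(workorder.close_job())"
```

```text
the job is handed in; nothing more can be done
None
```

The bore check is done and the job is handed in, about 23 s into the 53 s allowed; `close_job()` reports no verdict.

- **Go plug:** it went fully home in the wide bore. The TCP was at z 86.6 mm against an expected 86.5 mm, with about 10 N of contact.
- **No-go plug:** I drew the gauge out and pressed the no-go plug on the same mouth with about 12 N for over a second. It stayed on top and did not enter (TCP z 116.2 mm against an expected 116.5 mm).
- **Put-down:** the larger gauge went back to its original place on the mat and was released. In the last pictures it stands upright, with its no-go disc at the same position as at the start to within 0.1 mm.
- **Other checks:** the smaller gauge looks unmoved, and the arm was clear with near-zero force. The last colour mask missed the go disc because it lay in shadow, but the disc is visible in the picture where it belongs. No check disagreed.

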